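# Close the pickle warmer and seat its thermometer

### The job

Get the small pickle warmer on the jeweller's bench ready: set its steel lid squarely on the open tank, either way round, so that the lip drops inside the opening and the lid lies flat on the rim. Then take the dial thermometer out of the wooden stand and put its stem down through the port in the lid, easing it down without dropping or forcing it, until its collar rests on the port and it stands upright. Leave the other things on the bench where they are.

Things in the scene. Friction and masses are not known exactly. Their poses are not given: they have to be found in the camera images.
- warmer: Pickle warmer, fixed to the bench: white rectangular case 150 (its x) x 114 (its y) x 100 mm high, open at the top, with a steel tank inside; the opening is 122 (x) x 86 (y) mm, the rim 14 mm wide, the tank floor 14 mm up. A blue panel with a black dial is on its +x face. Origin: centre of the underside; z up. The rim is at z = 100 mm.
- lid: Loose steel lid, 0.25 kg, lying lip down on the bench: plate 140 (x) x 104 (y) x 4 mm at z = 8 to 12; under it a lip, outside 114 (x) x 78 (y), 8 mm deep, fits the tank opening with 4 mm play all round; black grip bar and square brass port boss on top. Origin: centre of the lip's lower edge, z up; when seated 92 mm above the warmer's origin, x either way along the warmer's x.
- lid_grip (a point): Point in the lid's black grip bar, on the lid's long centre line at x = -12, z = 30 mm in the lid's frame. The bar is 32 mm long (lid x), 16 mm thick (lid y) and spans z = 12 to 40 mm in the lid's frame; axes as the lid's.
- lid_port (a point): Mouth of the thermometer port: centre of the top face of the square brass boss (28 x 28 mm, 12 mm high) at x = +40, y = 0, z = 24 mm in the lid's frame; axes as the lid's. The hole is 9 mm wide, straight down through boss and lid, with a 2.5 mm chamfer at the mouth.
- stand: Wooden block, fixed to the bench, 110 (its x) x 60 (its y) x 80 mm high, with three vertical 10 mm holes in a line along its x at x = -36, 0 and +36 mm. The thermometer stands in the -36 mm hole, the middle one is empty, a doming punch stands in the +36 mm hole. Origin: centre of the underside; z up.
- thermometer: Dial thermometer, loose, 70 g, upright in the stand: steel stem 6 mm thick reaching 70 mm below the collar; brass collar 20 mm in diameter, 5 mm thick; neck 9 mm in diameter, 25 mm long; round steel dial head 40 mm in diameter, 14 mm thick (z = 30 to 44), white face up. Origin: on the axis at the collar's underside; z up along the stem, away from the tip.
- thermo_tip (a point): Lower end of the thermometer's stem, 70 mm below its origin on its axis (slightly pointed).
- thermo_dial (a point): Centre of the thermometer's round dial head, 37 mm above its origin: where to grip.
- punch: Bystander: dark steel doming punch standing in the wooden stand, collar 16 mm in diameter, ball top 16 mm in diameter reaching 29 mm above the block. Origin: underside of its collar, at the block's top.
- jar: Bystander: glass jar with a black cap, 60 mm in diameter, 70 mm high. Origin: centre of the underside.
- flask: Bystander: small brown bottle, 28 mm in diameter, 60 mm high. Origin: centre of the underside.
- pliers: Bystander: pliers lying flat, about 140 mm long along their x, 53 mm wide and 14 mm high. Origin: at the pivot, on the bench.
There are look-alikes about, which are no part of the job. Several things have the shape of the thermometer; the one meant has the colours described above. Several things have the shape of the lid; the one meant has the colours described above.

How it is judged (in metres and radians):
On the way, in this order (a step that is already met when the one before it is completed fails the run):
1. the lid lies seated on the warmer, its lip inside the opening, with the thermometer not yet in the port (z of lid in the frame of warmer between 0.089 and 0.0945 m and horizontal distance between lid and warmer below 0.008 m and angle between the x axis of lid and the x axis of warmer, either way round below 0.12 rad and angle between lid's own z axis and vertical below 0.04 rad and distance between thermometer and lid_port above 0.08 m), for 0.2 s.
2. the stem goes at least 25 mm into the port of the seated lid (z of lid in the frame of warmer between 0.089 and 0.0945 m and horizontal distance between lid and warmer below 0.008 m and angle between the x axis of lid and the x axis of warmer, either way round below 0.12 rad and angle between lid's own z axis and vertical below 0.04 rad and horizontal distance between thermo_tip and lid_port below 0.008 m and z of thermo_tip in the frame of lid_port below -0.025 m).
At the end, for the whole second after the job is handed in: Lid flat on the warmer: within 8 mm of centre, origin 89 to 94.5 mm above the warmer's underside, square within 0.12 rad, tilt under 0.04 rad. Thermometer in the port: collar within 4 mm sideways and 3 mm in height of its mouth, tilt under 0.1 rad. Both at rest and let go (z of lid in the frame of warmer between 0.089 and 0.0945 m and horizontal distance between lid and warmer below 0.008 m and angle between the x axis of lid and the x axis of warmer, either way round below 0.12 rad and angle between lid's own z axis and vertical below 0.04 rad and horizontal distance between thermometer and lid_port below 0.004 m and z of thermometer in the frame of lid_port between -0.003 and 0.003 m and angle between thermometer's own z axis and vertical below 0.1 rad and linear speed of each of thermometer, lid below 0.02 m/s); the robot touches nothing.
It fails at once if the thermometer is dropped or forced against the lid (more than 30 N) (contact force between thermometer and lid above 30 N).
It fails at once if the punch is moved by more than 30 mm (distance of punch from where it was at the start of the episode above 0.03 m).
It fails at once if the jar is moved by more than 30 mm (distance of jar from where it was at the start of the episode above 0.03 m).
It fails at once if the flask is moved by more than 30 mm (distance of flask from where it was at the start of the episode above 0.03 m).
It fails at once if the pliers is moved by more than 30 mm (distance of pliers from where it was at the start of the episode above 0.03 m).
It also fails if it takes over 72 s, if anything falls off the work surface, if the arm or the gripper's body presses on something with over 40 N, if the wrist force passes 120 N, or if a joint passes its speed limit or range.

### The arm

A 6-joint arm with a two-finger parallel gripper is mounted at the origin on the work surface. World frame = base frame: x ahead of the robot, y to its left, z up, the work surface at z = 0. Lengths are in mm, angles in degrees, forces in N, time in s.
With the tool pointing down it reaches from about 300 to 850 mm from the base axis. Payload 4.2 kg.
Tool frame: the origin (TCP) lies at the very end of the fingers, on their centre line; the grasp point (between the pads) lies 19 mm behind it; z points along the fingers, y is the line along which they close (so a half turn about z gives the same grasp; the last joint's range is limited). The gripper opens to 91 mm and grips with 3 to 60 N. Pads are 32 mm wide; open, the fingers measure 118 mm over their backs; the gripper's body (76 mm by 178 mm) begins 60 mm behind the grasp point.
Start: joints at [75.745, 18.312, 89.639, -0, 72.044, -1.146], TCP at [130.417, 560.034, 178.376] pointing down, gripper open.
Joint ranges: [-177.97, 177.97], [-48.28, 115.42], [12.27, 149.76], [-77.06, 257.06], [2.81, 150.46], [-146.56, 146.56]. Speed limits (degrees/s): [147.25, 147.25, 180, 180, 180, 180].

### API

Orientations are given as [roll, pitch, yaw] about the fixed x, y, z axes, in that order (R = Rz(yaw) Ry(pitch) Rx(roll)).
In Python, from workcell import env, grab_frame gives the robot as it stands. The module is installed in compiled form; this text tells all that it offers.
- The arm moves only by the tool move_arm, never from a script. Its argument "plan" is a list of rows, each an object of numbers: "tx", "ty", "tz": the shift along the tool's x, y, z in cm; "wx", "wy", "wz": the turn, a rotation vector about the tool's x, y, z in rad. In form: [{"tx": .., "ty": .., "tz": .., "wx": .., "wy": .., "wz": ..}, ...]. A call has 1 to 12 rows; each row shifts and turns the commanded pose from where the row before left it, along the tool's axes as they then stand; what a row does not reach is not made up. A row lasts 1/12 s, in which the tool goes at most 41.7 mm and 7.16 degrees, less where a joint would pass 70% of its speed; a pose out of reach is approached as far as the arm can. A call is refused whole if a number of a shift passes 4.17 or a number of a turn 0.125, either way. A call with a gripper value outside its range is refused whole. "gripper" is the finger opening in cm, from 0 to 9.12, set as the call begins (left out, the last holds). The fingers move at their own pace and stop on an object; "force" is the grip in N (left out, the last holds). Time passes only in rows, so rows that do not move let the fingers close. It gives the time, the measured TCP pose, the force, the opening and the grip force at its end, in the units of the state.
- env.state(): the state, without advancing time (a new reading comes with each control period).
- grab_frame(name): name is "scene" or "top" or "wrist"; returns a dict with "color" (420x560x3 uint8, red, green, blue), "vfov" (degrees; the focal length in pixels is half the picture's height over the tangent of half this angle, whatever the lens; pixels are square), "cx", "cy" (the principal point, pixels), "k1" (the pictures are not rectified: a ray, as slopes to the right and down, at radius r is drawn at 1 + k1 r^2 times it, then the intrinsics apply), "view" (4x4, takes a point from world to camera coordinates). Camera axes: x right, y up, looking along -z (the intrinsics and any distortion apply to the point x, -y, -z); pixel columns grow to the right and rows downward; lengths in mm; the calibration is good to about 2 mm. A picture is of the moment at which its call begins. There is no depth.
- env.job_done(): hands the job in; it is judged then, once.
The state is a dict: "time_s": time; "qpos": joint angles; "qvel": joint speeds; "effort": joint torques, N m; "ee_pos": TCP position; "ee_rot": TCP orientation; "force": force on the tool from outside, world axes, zero at the start; "torque": the same for the moment, N m; "gripper_width": finger opening in mm; "gripper_force": force on a finger pad.
Only numpy, scipy, OpenCV 4.12 (cv2) and the standard library are available. Lean on these libraries where they do the work, as an engineer would, in place of code of your own. Each camera call takes 0.05 s, during which the arm holds its last target. There are 200 camera calls.

## Working session

There is one attempt and no reset: what is moved stays moved. The work goes in short steps, Python scripts to look and compute and a tool call to move; the robot and the scene stay as the last step left them, time stands still between calls to the robot, and variables do not carry over. Pictures are saved under pics/ and viewed, at most 10 in all, crops included, and the job is handed in when it is done.

Besides the shell and the picture viewer there is one more tool, called after "Call:" as name(argument=value, ...) on one line, values as JSON. move_arm: Moves the arm, as the interface text tells. Its arguments: {"type":"object","properties":{"plan":{"type":"array","items":{"type":"object","properties":{"tx":{"type":"number"},"ty":{"type":"number"},"tz":{"type":"number"},"wx":{"type":"number"},"wy":{"type":"number"},"wz":{"type":"number"}}}},"gripper":{"type":"number"},"force":{"type":"number"}},"required":["plan"]}

```bash
mkdir -p pics; cat > h.py <<'E'
import numpy as np, cv2, pickle
from workcell import env, grab_frame
def K(f):
    h,w=f["color"].shape[:2]; F=h/2/np.tan(np.radians(f["vfov"])/2)
    return np.array([[F,0,f["cx"]],[0,F,f["cy"]],[0,0,1.]]),np.array([f["k1"],0,0,0,0.])
def ray(f,uv):
    k,d=K(f); p=cv2.undistortPoints(np.array([[uv]],float),k,d)[0,0]
    V=np.array(f["view"]); R=V[:3,:3]; c=-R.T@V[:3,3]
    return c,R.T@np.array([p[0],-p[1],-1])
def atz(f,uv,z):
    c,d=ray(f,uv); return c+d*(z-c[2])/d[2]
def proj(f,P):
    k,d=K(f); V=np.array(f["view"]); q=(V[:3,:3]@np.atleast_2d(P).T).T+V[:3,3]; q=q*[1,-1,-1]
    return cv2.projectPoints(q.reshape(-1,1,3),np.zeros(3),np.zeros(3),k,d)[0][:,0]
def tri(obs):
    A=np.zeros((3,3));b=np.zeros(3)
    for f,uv in obs:
        c,d=ray(f,uv); d=d/np.linalg.norm(d); M=np.eye(3)-np.outer(d,d); A+=M;b+=M@c
    return np.linalg.solve(A,b)
def grab(n,tag):
    f=grab_frame(n); pickle.dump(f,open(f"pics/{tag}.pkl","wb")); cv2.imwrite(f"pics/{tag}.png",f["color"][:,:,::-1]); return f
def load(tag): return pickle.load(open(f"pics/{tag}.pkl","rb"))
E
python3 - <<'E'
from h import *
for n in("scene","top"):
    f=grab(n,n+"0"); V=np.array(f["view"]); print(n,f["vfov"],f["k1"],-V[:3,:3].T@V[:3,3])
    im=cv2.resize(f["color"][:,:,::-1],None,fx=10/7,fy=10/7,interpolation=cv2.INTER_CUBIC);cv2.imwrite(f"pics/{n}0b.png",im)
print(env.state())
E
```

```text
scene 42.42970134311553 -0.07235362718476951 [1314.35760294 -798.46037265  851.59347202]
top 52.81082715856526 -0.07578902995643665 [431.05264261  27.29218096 991.96796377]
{'time_s': 0.1, 'qpos': array([ 7.57445056e+01,  1.83506509e+01,  8.96997839e+01,  2.87293024e-07,
        7.20437901e+01, -1.14568211e+00]), 'qvel': array([ 0.07086093,  0.00806396, -0.22708554, -0.02465301,  0.04654293,
        0.12938437]), 'effort': array([-4.20067699e-04, -4.13336563e+01, -2.32512367e+01,  7.28504523e-02,
        4.21635574e-02, -6.42707596e-05]), 'ee_pos': array([130.29191488, 559.52073928, 177.57511297]), 'ee_rot': array([-1.79905794e+02, -1.88426151e-03,  1.66890186e+02]), 'force': array([ 0.3246593 ,  0.13970419, -0.28547371]), 'torque': array([-0.00558013,  0.04897949,  0.00890916]), 'gripper_force': 0.0, 'gripper_width': 91.36992752005261}
```

View pics/scene0b.png

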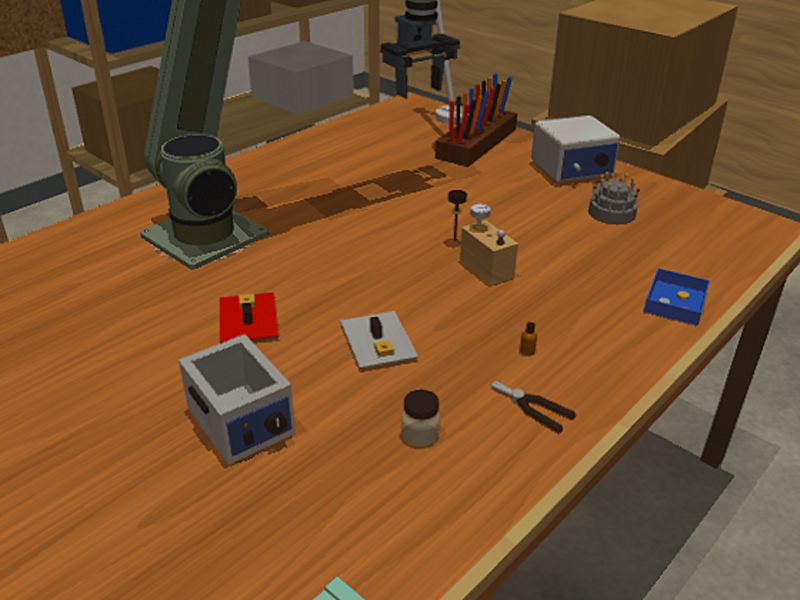

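View pics/top0b.png

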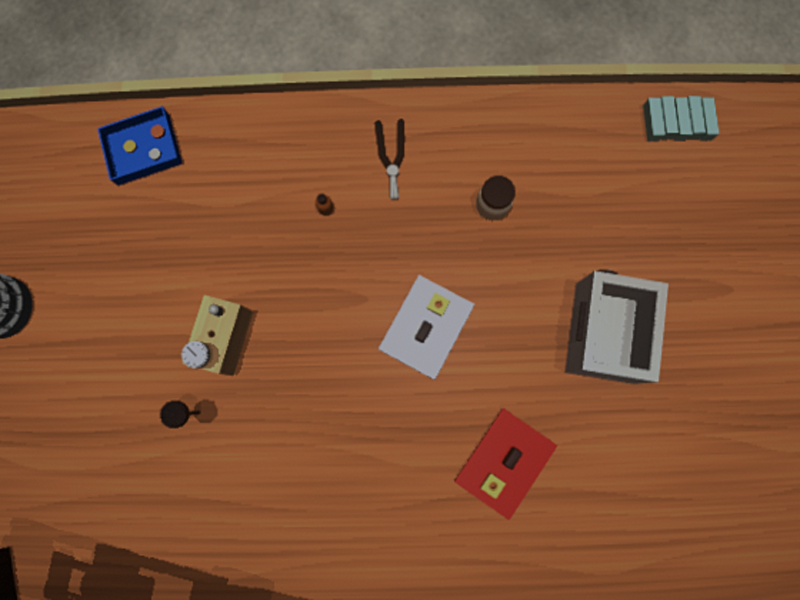

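```bash
python3 - <<'E'
from h import *
t=load("top0")["color"][:,:,::-1]; s=load("scene0")["color"][:,:,::-1]
c=lambda im,x,y,w,h,W,H: cv2.resize(im[y:y+h,x:x+w],(W,H),interpolation=cv2.INTER_CUBIC)
a=np.hstack([c(t,393,187,84,84,400,400),c(t,258,186,84,84,400,400)])
b=np.hstack([c(t,100,206,120,60,400,200),c(s,300,130,120,60,400,200)])
cv2.imwrite("pics/crop1.png",np.vstack([a,b]))
E
```

```text
(no output)
```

View pics/crop1.png

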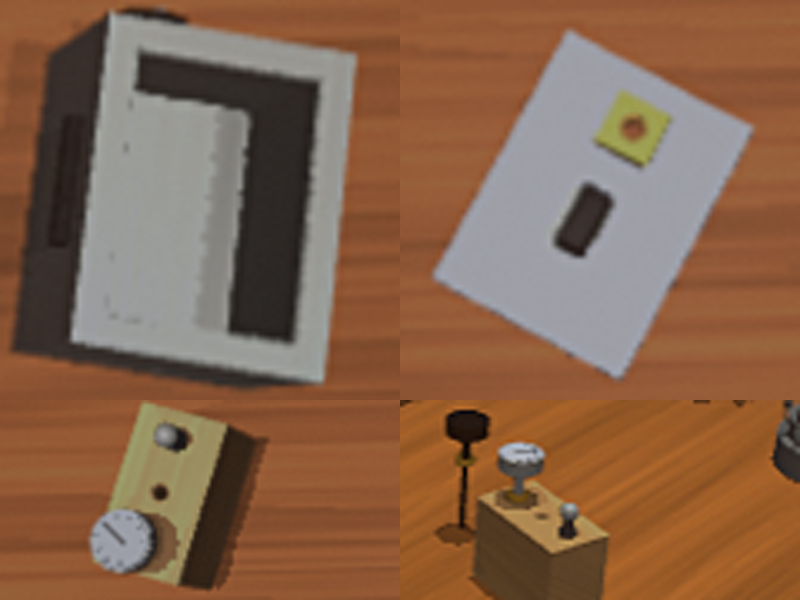

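```bash
python3 - <<'E'
from h import *
t=load("top0"); s=load("scene0")
p=lambda x,y,ox,oy,k:(ox+(x+.5)*k-.5,oy+(y+.5)*k-.5)
W=[atz(t,p(x,y,393,187,.21),100) for x,y in[(111,13),(357,55),(324,383),(71,343)]]
L=[atz(t,p(x,y,258,186,.21),12) for x,y in[(169,30),(353,127),(220,380),(33,277)]]
for n,C in(("W",W),("L",L)):
    C=np.array(C); u=(C[0]+C[1]-C[2]-C[3])/2
    v=(C[0]+C[3]-C[1]-C[2])/2
    print(n,C.mean(0).round(1),"len",np.linalg.norm(u).round(1),np.linalg.norm(v).round(1),"yaw",np.degrees(np.arctan2(u[1],u[0])),np.degrees(np.arctan2(-v[0],v[1])))
print("port",atz(t,p(233,127,258,186,.21),24),"bar",atz(t,p(186,215,258,186,.21),40))
a=p(123,141,100,206,.3); b=p(121,55,300,130,.3)
print("head124",atz(t,a,124),atz(s,b,124),"tri",tri([(t,a),(s,b)]))
print("hole",atz(t,p(160,92,100,206,.3),80), atz(s,p(142,116,300,130,.3),80))
S=[atz(t,p(x,y,100,206,.3),80)[:2].round(1) for x,y in[(143,3),(228,25),(180,186)]];print("S",S)
print("punch",atz(t,p(169,36,100,206,.3),102))
# scene consistency: warmer rim corners in scene (800 img): left, back, right, front
for q in[(180,362),(243,337),(292,379),(231,405)]: print(atz(s,(q[0]*.7,q[1]*.7),100).round(1))
print(np.array(W).round(1))
E
```

```text
W [ 529.9 -306.9  100. ] len 150.2 113.8 yaw -11.218636740232226 -10.964087904295548
L [547.9 -12.7  12. ] len 140.0 102.9 yaw -29.8777142624839 -30.031040708453446
port [582.72409428 -32.3656373   24.        ] bar [538.53013938  -7.59434822  40.        ]
head124 [500.97308639 329.07155861 124.        ] [505.81595717 323.45035901 124.        ] tri [501.1369348  330.36264015 119.70630047]
hole [536.30266608 320.37700849  80.        ] [538.43784181 315.67223106  80.        ]
S [array([596.1, 333.5]), array([579.8, 275.7]), array([474.5, 305.6])]
punch [570.02924351 308.33020406 102.        ]
[ 453.8 -351.9  100. ]
[ 473.5 -246.   100. ]
[ 608.2 -259.   100. ]
[ 588.5 -356.6  100. ]
[[ 614.7 -265.7  100. ]
 [ 592.5 -377.3  100. ]
 [ 445.7 -348.2  100. ]
 [ 466.7 -236.4  100. ]]
```

Call:
move_arm(plan=[{"wz": 0.0983},{"wz": 0.0983},{"wz": 0.0983},{"tx": -2.65,"ty": -1.195},{"tx": -2.65,"ty": -1.195},{"tx": -2.65,"ty": -1.195},{"tx": -2.65,"ty": -1.195},{"tx": -2.65,"ty": -1.195},{"tx": -2.65,"ty": -1.195},{"tx": -2.65,"ty": -1.195},{"tx": -2.65,"ty": -1.195},{"tx": -2.65,"ty": -1.195}], gripper=9.1)

```text
schema error: expected keys tx, ty, tz, wx, wy, wz
```

Call:
move_arm(plan=[{"tx": -2.65,"ty": -1.195},{"tx": -2.65,"ty": -1.195},{"tx": -2.65,"ty": -1.195},{"tx": -2.65,"ty": -1.195},{"tx": -2.65,"ty": -1.195},{"tx": -2.65,"ty": -1.195},{"tx": -2.65,"ty": -1.195},{"tx": -2.65,"ty": -1.195},{"tx": -2.65,"ty": -1.195},{"tx": -2.65,"ty": -1.195},{"tx": -2.65,"ty": -1.195},{"tx": -2.65,"ty": -1.195}])

```text
schema error: expected keys tx, ty, tz, wx, wy, wz
```

Call:
move_arm(plan=[{"tx": -2.65,"ty": -1.195},{"tx": -2.65,"ty": -1.195},{"tx": -2.65,"ty": -1.195},{},{},{}])

```text
schema error: expected keys tx, ty, tz, wx, wy, wz
```

```bash
python3 - <<'E'
from h import *
s=env.state(); print(s["ee_pos"],s["ee_rot"],s["qpos"])
f=grab("wrist","w1"); V=np.array(f["view"]); print(f["vfov"],f["k1"],-V[:3,:3].T@V[:3,3])
cv2.imwrite("pics/w1b.png",cv2.resize(f["color"][:,:,::-1],None,fx=10/7,fy=10/7,interpolation=cv2.INTER_CUBIC))
E
```

```text
[130.29191488 559.52073928 177.57511297] [-1.79905794e+02 -1.88426151e-03  1.66890186e+02] [ 7.57445056e+01  1.83506509e+01  8.96997839e+01  2.87293024e-07
  7.20437901e+01 -1.14568211e+00]
61.46279944874116 0.007975147640092434 [ 56.73359246 576.7652419  384.43361543]
```

View pics/w1b.png

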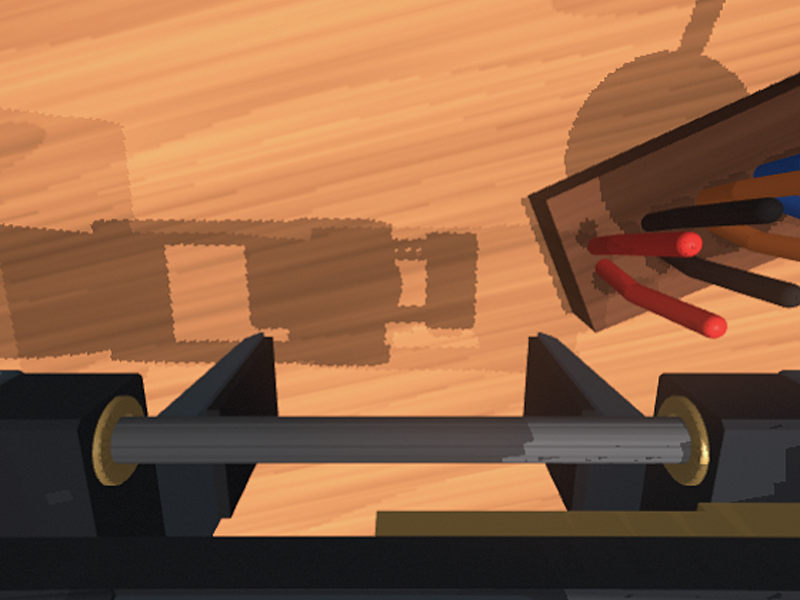

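Call:
move_arm(plan=[{"tx": -2.485,"ty": -2.003,"tz": 0,"wx": 0,"wy": 0,"wz": 0},{"tx": -2.485,"ty": -2.003,"tz": 0,"wx": 0,"wy": 0,"wz": 0},{"tx": -2.485,"ty": -2.003,"tz": 0,"wx": 0,"wy": 0,"wz": 0},{"tx": -2.485,"ty": -2.003,"tz": 0,"wx": 0,"wy": 0,"wz": 0},{"tx": -2.485,"ty": -2.003,"tz": 0,"wx": 0,"wy": 0,"wz": 0},{"tx": -2.485,"ty": -2.003,"tz": 0,"wx": 0,"wy": 0,"wz": 0},{"tx": -2.485,"ty": -2.003,"tz": 0,"wx": 0,"wy": 0,"wz": 0},{"tx": -2.485,"ty": -2.003,"tz": 0,"wx": 0,"wy": 0,"wz": 0},{"tx": -2.485,"ty": -2.003,"tz": 0,"wx": 0,"wy": 0,"wz": 0},{"tx": -2.485,"ty": -2.003,"tz": 0,"wx": 0,"wy": 0,"wz": 0},{"tx": -2.485,"ty": -2.003,"tz": 0,"wx": 0,"wy": 0,"wz": 0},{"tx": -2.485,"ty": -2.003,"tz": 0,"wx": 0,"wy": 0,"wz": 0}], gripper=9.1)

```text
time_s: 1.15
ee_pos: [366.8, 256.8, 178.3]
ee_rot: [-180.0, -0.0, 166.9]
force: [0.2, 0.6, -0.1]
gripper_width: 90.9
gripper_force: 0.0
```

Call:
move_arm(plan=[{"tx": -2.485,"ty": -2.003,"tz": 0,"wx": 0,"wy": 0,"wz": 0},{"tx": -2.485,"ty": -2.003,"tz": 0,"wx": 0,"wy": 0,"wz": 0},{"tx": -2.485,"ty": -2.003,"tz": 0,"wx": 0,"wy": 0,"wz": 0},{"tx": -2.485,"ty": -2.003,"tz": 0,"wx": 0,"wy": 0,"wz": 0},{"tx": -2.485,"ty": -2.003,"tz": 0,"wx": 0,"wy": 0,"wz": 0},{"tx": -2.485,"ty": -2.003,"tz": 0,"wx": 0,"wy": 0,"wz": 0},{"tx": -2.485,"ty": -2.003,"tz": 0,"wx": 0,"wy": 0,"wz": 0},{"tx": -2.485,"ty": -2.003,"tz": 0,"wx": 0,"wy": 0,"wz": 0},{"tx": -2.485,"ty": -2.003,"tz": 0,"wx": 0,"wy": 0,"wz": 0},{"tx": -2.485,"ty": -2.003,"tz": 0,"wx": 0,"wy": 0,"wz": 0},{"tx": -2.485,"ty": -2.003,"tz": 0,"wx": 0,"wy": 0,"wz": 0},{"tx": -2.485,"ty": -2.003,"tz": 0,"wx": 0,"wy": 0,"wz": 0}])

```text
time_s: 2.15
ee_pos: [602.8, -44.9, 178.0]
ee_rot: [180.0, -0.0, 166.9]
force: [1.8, 1.8, 0.9]
gripper_width: 91.1
gripper_force: 0.0
```

Call:
move_arm(plan=[{"tx": 0,"ty": 0,"tz": 0,"wx": 0,"wy": 0,"wz": 0.0983},{"tx": 0,"ty": 0,"tz": 0,"wx": 0,"wy": 0,"wz": 0.0983},{"tx": 0,"ty": 0,"tz": 0,"wx": 0,"wy": 0,"wz": 0.0983},{"tx": 0,"ty": 0,"tz": 0,"wx": 0,"wy": 0,"wz": 0},{"tx": 0,"ty": 0,"tz": 0,"wx": 0,"wy": 0,"wz": 0},{"tx": 0,"ty": 0,"tz": 0,"wx": 0,"wy": 0,"wz": 0}])

```text
time_s: 2.65
ee_pos: [602.1, -43.3, 178.2]
ee_rot: [-180.0, -0.0, 150.1]
force: [-0.5, -0.1, -0.5]
gripper_width: 90.7
gripper_force: 0.0
```

```bash
python3 - <<'E'
from h import *
s=env.state(); print(s["ee_pos"],s["ee_rot"],s["qpos"])
f=grab("wrist","w2"); V=np.array(f["view"]); print(-V[:3,:3].T@V[:3,3])
cv2.imwrite("pics/w2b.png",cv2.resize(f["color"][:,:,::-1],None,fx=10/7,fy=10/7,interpolation=cv2.INTER_CUBIC))
print("bar top pred",(proj(f,[[537.5,-6.7,40],[582.5,-32.7,24]])+.5)/.7-.5)
E
```

```text
[602.07331659 -43.31354902 178.19876659] [-1.79995922e+02 -1.83924179e-02  1.50123343e+02] [-5.20888198e+00  2.09230363e+01  8.57258477e+01  4.14387070e-03
  7.33695318e+01 -6.53334119e+01]
[536.64611157  -5.76871039 385.03537948]
bar top pred [[400.25393481 164.10695936]
 [400.02589481 239.23039856]]
```

View pics/w2b.png

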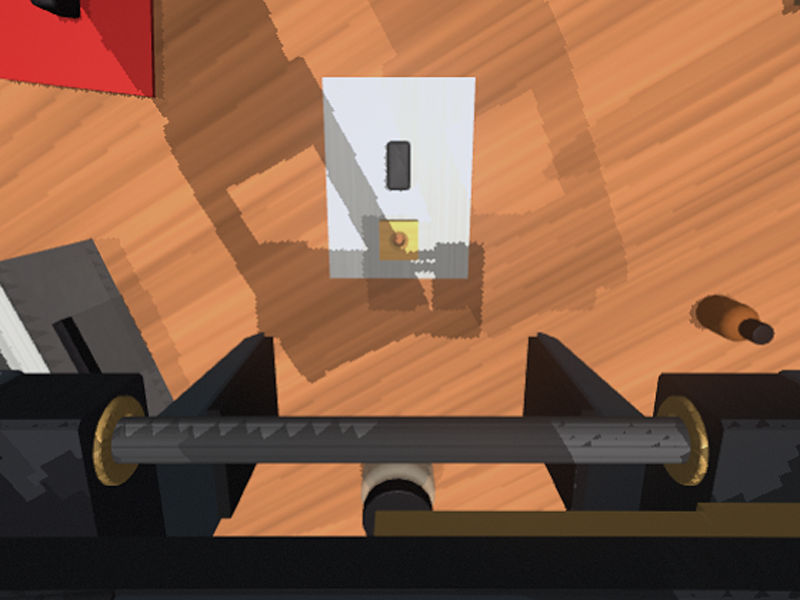

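Call:
move_arm(plan=[{"tx": 2.49,"ty": 0,"tz": 0,"wx": 0,"wy": 0,"wz": 0},{"tx": 2.49,"ty": 0,"tz": 0,"wx": 0,"wy": 0,"wz": 0},{"tx": 2.49,"ty": 0,"tz": 0,"wx": 0,"wy": 0,"wz": 0},{"tx": 0,"ty": 0,"tz": 0,"wx": 0,"wy": 0,"wz": 0},{"tx": 0,"ty": 0,"tz": 2.0,"wx": 0,"wy": 0,"wz": 0},{"tx": 0,"ty": 0,"tz": 2.0,"wx": 0,"wy": 0,"wz": 0},{"tx": 0,"ty": 0,"tz": 2.0,"wx": 0,"wy": 0,"wz": 0},{"tx": 0,"ty": 0,"tz": 2.0,"wx": 0,"wy": 0,"wz": 0},{"tx": 0,"ty": 0,"tz": 2.0,"wx": 0,"wy": 0,"wz": 0},{"tx": 0,"ty": 0,"tz": 2.0,"wx": 0,"wy": 0,"wz": 0},{"tx": 0,"ty": 0,"tz": 2.0,"wx": 0,"wy": 0,"wz": 0},{"tx": 0,"ty": 0,"tz": 0,"wx": 0,"wy": 0,"wz": 0}])

```text
time_s: 3.7
ee_pos: [535.0, -6.0, 34.9]
ee_rot: [-179.8, -0.4, 150.1]
force: [-0.6, 0.9, -1.1]
gripper_width: 90.9
gripper_force: 0.0
```

Call:
move_arm(plan=[{"tx": 0,"ty": 0,"tz": 0.7,"wx": 0,"wy": 0,"wz": 0},{"tx": 0,"ty": 0,"tz": 0.7,"wx": 0,"wy": 0,"wz": 0},{"tx": 0,"ty": 0,"tz": 0.7,"wx": 0,"wy": 0,"wz": 0},{"tx": 0,"ty": 0,"tz": 0,"wx": 0,"wy": 0,"wz": 0},{"tx": 0,"ty": 0,"tz": 0,"wx": 0,"wy": 0,"wz": 0}])

```text
time_s: 4.12
ee_pos: [537.7, -6.1, 17.5]
ee_rot: [180.0, 0.0, 150.0]
force: [-0.0, 1.0, -0.4]
gripper_width: 90.7
gripper_force: 0.0
```

Call:
move_arm(plan=[{"tx": 0,"ty": 0,"tz": 0,"wx": 0,"wy": 0,"wz": 0},{"tx": 0,"ty": 0,"tz": 0,"wx": 0,"wy": 0,"wz": 0},{"tx": 0,"ty": 0,"tz": 0,"wx": 0,"wy": 0,"wz": 0},{"tx": 0,"ty": 0,"tz": 0,"wx": 0,"wy": 0,"wz": 0},{"tx": 0,"ty": 0,"tz": 0,"wx": 0,"wy": 0,"wz": 0},{"tx": 0,"ty": 0,"tz": 0,"wx": 0,"wy": 0,"wz": 0},{"tx": 0,"ty": 0,"tz": 0,"wx": 0,"wy": 0,"wz": 0},{"tx": 0,"ty": 0,"tz": 0,"wx": 0,"wy": 0,"wz": 0},{"tx": 0,"ty": 0,"tz": 0,"wx": 0,"wy": 0,"wz": 0},{"tx": 0,"ty": 0,"tz": 0,"wx": 0,"wy": 0,"wz": 0}], gripper=1.0, force=40)

```text
time_s: 4.95
ee_pos: [537.5, -6.1, 17.3]
ee_rot: [180.0, -0.0, 150.0]
force: [-0.4, 0.2, 0.2]
gripper_width: 27.2
gripper_force: 0.0
```

Call:
move_arm(plan=[{"tx": 0,"ty": 0,"tz": 0,"wx": 0,"wy": 0,"wz": 0},{"tx": 0,"ty": 0,"tz": 0,"wx": 0,"wy": 0,"wz": 0},{"tx": 0,"ty": 0,"tz": 0,"wx": 0,"wy": 0,"wz": 0},{"tx": 0,"ty": 0,"tz": 0,"wx": 0,"wy": 0,"wz": 0},{"tx": 0,"ty": 0,"tz": 0,"wx": 0,"wy": 0,"wz": 0},{"tx": 0,"ty": 0,"tz": 0,"wx": 0,"wy": 0,"wz": 0}])

```text
time_s: 5.45
ee_pos: [537.6, -6.0, 17.3]
ee_rot: [180.0, 0.0, 150.0]
force: [0.3, 0.2, 0.6]
gripper_width: 10.3
gripper_force: 0.0
```

Call:
move_arm(plan=[{"tx": 0,"ty": 0,"tz": -0.5,"wx": 0,"wy": 0,"wz": 0},{"tx": 0,"ty": 0,"tz": -1.0,"wx": 0,"wy": 0,"wz": 0},{"tx": 0,"ty": 0,"tz": -1.5,"wx": 0,"wy": 0,"wz": 0},{"tx": 0,"ty": 0,"tz": -1.5,"wx": 0,"wy": 0,"wz": 0},{"tx": 0,"ty": 0,"tz": -1.5,"wx": 0,"wy": 0,"wz": 0},{"tx": 0,"ty": 0,"tz": -1.5,"wx": 0,"wy": 0,"wz": 0},{"tx": 0,"ty": 0,"tz": -1.5,"wx": 0,"wy": 0,"wz": 0},{"tx": 0,"ty": 0,"tz": -1.5,"wx": 0,"wy": 0,"wz": 0},{"tx": 0,"ty": 0,"tz": -1.5,"wx": 0,"wy": 0,"wz": 0},{"tx": 0,"ty": 0,"tz": -1.5,"wx": 0,"wy": 0,"wz": 0},{"tx": 0,"ty": 0,"tz": -1.5,"wx": 0,"wy": 0,"wz": 0},{"tx": 0,"ty": 0,"tz": 0,"wx": 0,"wy": 0,"wz": 0}])

```text
time_s: 6.45
ee_pos: [539.7, -6.1, 171.4]
ee_rot: [179.8, 0.4, 150.0]
force: [0.2, 0.1, 0.2]
gripper_width: 10.0
gripper_force: 0.0
```

```bash
python3 - <<'E'
from h import *
s=env.state(); print(s["ee_pos"],s["ee_rot"],s["force"],s["gripper_width"],s["gripper_force"])
f=grab("wrist","w3"); g=grab("top","top3")
cv2.imwrite("pics/w3b.png",np.hstack([f["color"][:,:,::-1][:,80:480],cv2.resize(g["color"][140:350,260:460,::-1],(400,420))]))
E
```

```text
[539.71090365  -6.13655228 171.38596407] [179.79242326   0.37752708 149.99180741] [0.21380809 0.14002987 0.1521801 ] 10.0470302136606 0.0
```

View pics/w3b.png

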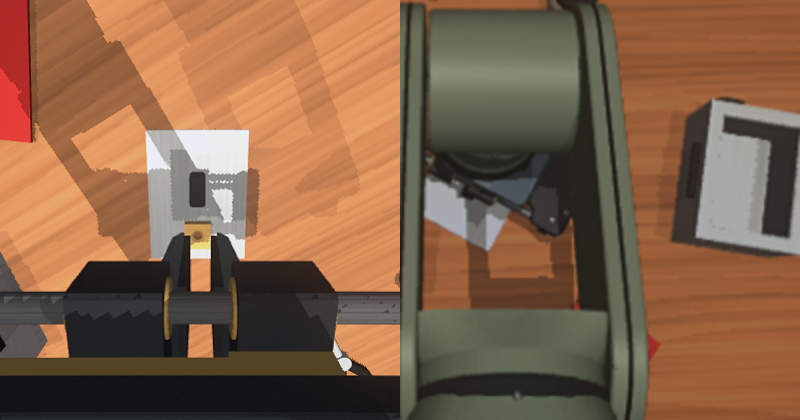

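```bash
python3 - <<'E'
from h import *
for n,b,p in(("w2",(278.6,115.2),(278.6,167.7)),("w3",(277.5,189),(280,236))):
    f=load(n); V=np.array(f["view"]); R=V[:3,:3]
    print(n,"cam",(-R.T@V[:3,3]).round(1),"fwd",(-R[2]).round(3),"bar",atz(f,b,40).round(1),"port",atz(f,p,24).round(1))
f=load("w3"); print("TCP px",proj(f,[[539.7,-6.1,171.4]]), "cx",f["cx"],f["cy"])
f=load("w2"); print("TCP px w2",proj(f,[[602.07,-43.3,178.2]]))
E
```

```text
w2 cam [536.6  -5.8 385. ] fwd [ 0.233 -0.134 -0.963] bar [537.2  -8.1  40. ] port [582.2 -34.   24. ]
w3 cam [472.7  31.6 377.7] fwd [ 0.24  -0.135 -0.961] bar [535.5  -6.4  40. ] port [583.9 -31.4  24. ]
TCP px [[280.37373131 239.4806114 ]] cx 280.07582240511886 211.96945636236373
TCP px w2 [[280.34910598 239.47320844]]
```

```bash
python3 - <<'E'
from h import *
f=load("w2"); T=np.array([602.07,-43.3,178.2]); y=np.radians(150.1)
X=np.array([np.cos(y),np.sin(y),0]); Y=np.array([np.sin(y),-np.cos(y),0]); Z=np.array([0,0,-1])
for s in(0,20,40,60): 
  print(s,[((proj(f,[T+a*X+b*Y-s*Z])[0]+.5)/.7-.5).round(0).tolist() for a in(-16,16) for b in(-45.5,45.5)])
E
```

```text
0 [[298.0, 376.0], [503.0, 377.0], [294.0, 307.0], [508.0, 307.0]]
20 [[288.0, 396.0], [513.0, 397.0], [284.0, 321.0], [518.0, 321.0]]
40 [[277.0, 421.0], [525.0, 421.0], [271.0, 338.0], [531.0, 339.0]]
60 [[262.0, 451.0], [539.0, 451.0], [255.0, 360.0], [547.0, 360.0]]
```

Call:
move_arm(plan=[{"tx": 0,"ty": 0,"tz": 0,"wx": 0,"wy": 0,"wz": 0},{"tx": 0,"ty": 0,"tz": 0,"wx": 0,"wy": 0,"wz": 0},{"tx": 0,"ty": 0,"tz": 1.0,"wx": 0,"wy": 0,"wz": 0},{"tx": 0,"ty": 0,"tz": 1.0,"wx": 0,"wy": 0,"wz": 0},{"tx": 0,"ty": 0,"tz": 1.0,"wx": 0,"wy": 0,"wz": 0},{"tx": 0,"ty": 0,"tz": 1.0,"wx": 0,"wy": 0,"wz": 0},{"tx": 0,"ty": 0,"tz": 1.0,"wx": 0,"wy": 0,"wz": 0},{"tx": 0,"ty": 0,"tz": 1.0,"wx": 0,"wy": 0,"wz": 0},{"tx": 0,"ty": 0,"tz": 1.0,"wx": 0,"wy": 0,"wz": 0},{"tx": 0,"ty": 0,"tz": 1.0,"wx": 0,"wy": 0,"wz": 0},{"tx": 0,"ty": 0,"tz": 1.0,"wx": 0,"wy": 0,"wz": 0},{"tx": 0,"ty": 0,"tz": 1.0,"wx": 0,"wy": 0,"wz": 0}], gripper=7.0)

```text
time_s: 7.55
ee_pos: [537.5, -6.1, 66.3]
ee_rot: [180.0, -0.0, 150.0]
force: [0.2, 0.1, 0.5]
gripper_width: 69.9
gripper_force: 0.0
```

Call:
move_arm(plan=[{"tx": 0,"ty": 0,"tz": 1.0,"wx": 0,"wy": 0,"wz": 0},{"tx": 0,"ty": 0,"tz": 1.0,"wx": 0,"wy": 0,"wz": 0},{"tx": 0,"ty": 0,"tz": 1.0,"wx": 0,"wy": 0,"wz": 0},{"tx": 0,"ty": 0,"tz": 0.5,"wx": 0,"wy": 0,"wz": 0},{"tx": 0,"ty": 0,"tz": 0.5,"wx": 0,"wy": 0,"wz": 0},{"tx": 0,"ty": 0,"tz": 0,"wx": 0,"wy": 0,"wz": 0},{"tx": 0,"ty": 0,"tz": 0,"wx": 0,"wy": 0,"wz": 0}])

```text
time_s: 8.13
ee_pos: [537.6, -6.1, 27.3]
ee_rot: [180.0, -0.0, 150.0]
force: [-0.2, -0.1, 0.5]
gripper_width: 70.0
gripper_force: 0.0
```

```bash
python3 - <<'E'
from h import *
s=env.state(); print(s["ee_pos"],s["ee_rot"],s["force"],s["gripper_width"])
f=grab("wrist","w4"); cv2.imwrite("pics/w4b.png",cv2.resize(f["color"][100:380,80:480,::-1],(800,560)))
E
```

```text
[537.63245227  -6.05882564  27.27831364] [ 1.79996260e+02 -4.14269446e-03  1.49993782e+02] [-0.1934119  -0.07818316  0.50087125] 69.9728893676669
```

View pics/w4b.png

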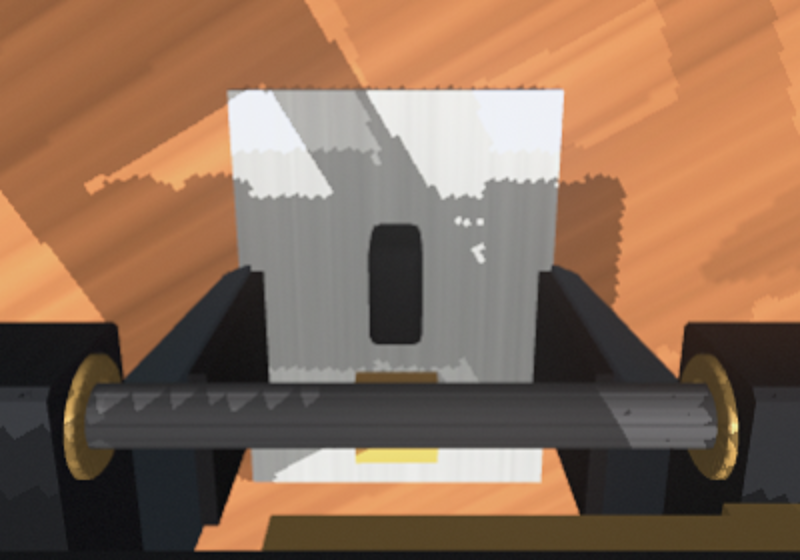

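Call:
move_arm(plan=[{"tx": 0,"ty": 0,"tz": 1.0,"wx": 0,"wy": 0,"wz": 0},{"tx": 0,"ty": 0,"tz": 1.0,"wx": 0,"wy": 0,"wz": 0},{"tx": 0,"ty": 0,"tz": 1.0,"wx": 0,"wy": 0,"wz": 0},{"tx": 0,"ty": 0,"tz": 0.3,"wx": 0,"wy": 0,"wz": 0},{"tx": 0,"ty": 0,"tz": 0.2,"wx": 0,"wy": 0,"wz": 0},{"tx": 0,"ty": 0,"tz": 0,"wx": 0,"wy": 0,"wz": 0}])

```text
time_s: 8.68
ee_pos: [537.1, -6.0, -8.4]
ee_rot: [-180.0, -0.1, 150.0]
force: [0.8, 0.4, -0.6]
gripper_width: 70.1
gripper_force: 0.0
```

Call:
move_arm(plan=[{"tx": 0,"ty": 0,"tz": 0.2,"wx": 0,"wy": 0,"wz": 0},{"tx": 0,"ty": 0,"tz": 0.2,"wx": 0,"wy": 0,"wz": 0},{"tx": 0,"ty": 0,"tz": 0.2,"wx": 0,"wy": 0,"wz": 0},{"tx": 0,"ty": 0,"tz": 0.2,"wx": 0,"wy": 0,"wz": 0},{"tx": 0,"ty": 0,"tz": 0,"wx": 0,"wy": 0,"wz": 0}])

```text
time_s: 9.1
ee_pos: [537.3, -6.0, -16.0]
ee_rot: [-180.0, -0.0, 150.0]
force: [-0.9, -0.6, -0.3]
gripper_width: 69.8
gripper_force: 0.0
```

Call:
move_arm(plan=[{"tx": 0,"ty": 0,"tz": 0,"wx": 0,"wy": 0,"wz": 0},{"tx": 0,"ty": 0,"tz": 0,"wx": 0,"wy": 0,"wz": 0},{"tx": 0,"ty": 0,"tz": 0,"wx": 0,"wy": 0,"wz": 0},{"tx": 0,"ty": 0,"tz": 0,"wx": 0,"wy": 0,"wz": 0},{"tx": 0,"ty": 0,"tz": 0,"wx": 0,"wy": 0,"wz": 0},{"tx": 0,"ty": 0,"tz": 0,"wx": 0,"wy": 0,"wz": 0},{"tx": 0,"ty": 0,"tz": 0,"wx": 0,"wy": 0,"wz": 0},{"tx": 0,"ty": 0,"tz": 0,"wx": 0,"wy": 0,"wz": 0},{"tx": 0,"ty": 0,"tz": 0,"wx": 0,"wy": 0,"wz": 0},{"tx": 0,"ty": 0,"tz": 0,"wx": 0,"wy": 0,"wz": 0},{"tx": 0,"ty": 0,"tz": 0,"wx": 0,"wy": 0,"wz": 0},{"tx": 0,"ty": 0,"tz": 0,"wx": 0,"wy": 0,"wz": 0}], gripper=0.5, force=40)

```text
time_s: 10.1
ee_pos: [537.4, -6.2, -15.7]
ee_rot: [-180.0, -0.0, 150.0]
force: [-1.8, -1.6, 0.5]
gripper_width: 15.6
gripper_force: 40.0
```

Call:
move_arm(plan=[{"tx": 0,"ty": 0,"tz": -0.5,"wx": 0,"wy": 0,"wz": 0},{"tx": 0,"ty": 0,"tz": -1.0,"wx": 0,"wy": 0,"wz": 0},{"tx": 0,"ty": 0,"tz": -1.5,"wx": 0,"wy": 0,"wz": 0},{"tx": 0,"ty": 0,"tz": -1.5,"wx": 0,"wy": 0,"wz": 0},{"tx": 0,"ty": 0,"tz": -1.5,"wx": 0,"wy": 0,"wz": 0},{"tx": 0,"ty": 0,"tz": -1.5,"wx": 0,"wy": 0,"wz": 0},{"tx": 0,"ty": 0,"tz": -1.5,"wx": 0,"wy": 0,"wz": 0},{"tx": 0,"ty": 0,"tz": -1.5,"wx": 0,"wy": 0,"wz": 0},{"tx": 0,"ty": 0,"tz": -1.5,"wx": 0,"wy": 0,"wz": 0},{"tx": 0,"ty": 0,"tz": -1.5,"wx": 0,"wy": 0,"wz": 0},{"tx": 0,"ty": 0,"tz": -1.0,"wx": 0,"wy": 0,"wz": 0},{"tx": 0,"ty": 0,"tz": -0.5,"wx": 0,"wy": 0,"wz": 0}])

```text
time_s: 11.1
ee_pos: [538.3, -6.0, 136.3]
ee_rot: [179.9, 0.1, 150.0]
force: [1.2, -0.3, -2.6]
gripper_width: 15.7
gripper_force: 40.0
```

Call:
move_arm(plan=[{"tx": -1.104,"ty": -2.235,"tz": 0,"wx": 0,"wy": 0,"wz": 0},{"tx": -1.104,"ty": -2.235,"tz": 0,"wx": 0,"wy": 0,"wz": 0},{"tx": -1.104,"ty": -2.235,"tz": 0,"wx": 0,"wy": 0,"wz": 0},{"tx": -1.104,"ty": -2.235,"tz": 0,"wx": 0,"wy": 0,"wz": 0},{"tx": -1.104,"ty": -2.235,"tz": 0,"wx": 0,"wy": 0,"wz": 0},{"tx": -1.104,"ty": -2.235,"tz": 0,"wx": 0,"wy": 0,"wz": 0},{"tx": -1.104,"ty": -2.235,"tz": 0,"wx": 0,"wy": 0,"wz": 0},{"tx": -1.104,"ty": -2.235,"tz": 0,"wx": 0,"wy": 0,"wz": 0},{"tx": -1.104,"ty": -2.235,"tz": 0,"wx": 0,"wy": 0,"wz": 0},{"tx": -1.104,"ty": -2.235,"tz": 0,"wx": 0,"wy": 0,"wz": 0},{"tx": -1.104,"ty": -2.235,"tz": 0,"wx": 0,"wy": 0,"wz": 0},{"tx": -1.104,"ty": -2.235,"tz": 0,"wx": 0,"wy": 0,"wz": 0}])

```text
time_s: 12.1
ee_pos: [517.5, -305.5, 133.7]
ee_rot: [180.0, -0.1, 150.0]
force: [0.9, 0.1, -2.7]
gripper_width: 15.8
gripper_force: 40.0
```

Call:
move_arm(plan=[{"tx": 0,"ty": 0,"tz": 0,"wx": 0,"wy": 0,"wz": -0.066},{"tx": 0,"ty": 0,"tz": 0,"wx": 0,"wy": 0,"wz": -0.066},{"tx": 0,"ty": 0,"tz": 0,"wx": 0,"wy": 0,"wz": -0.066},{"tx": 0,"ty": 0,"tz": 0,"wx": 0,"wy": 0,"wz": -0.066},{"tx": 0,"ty": 0,"tz": 0,"wx": 0,"wy": 0,"wz": -0.066},{"tx": 0,"ty": 0,"tz": 0,"wx": 0,"wy": 0,"wz": 0},{"tx": 0,"ty": 0,"tz": 0,"wx": 0,"wy": 0,"wz": 0},{"tx": 0,"ty": 0,"tz": 0,"wx": 0,"wy": 0,"wz": 0}])

```text
time_s: 12.77
ee_pos: [518.0, -304.4, 134.0]
ee_rot: [180.0, -0.0, 168.8]
force: [-0.0, -0.9, -1.4]
gripper_width: 15.7
gripper_force: 40.0
```

```bash
python3 - <<'E'
from h import *
s=env.state(); print(s["ee_pos"],s["ee_rot"],s["force"],s["qpos"])
f=grab("wrist","w5"); g=grab("scene","scene5")
cv2.imwrite("pics/w5b.png",np.vstack([f["color"][:,:,::-1][0:300],f["color"][:1,:,::-1],cv2.resize(g["color"][170:340,80:360,::-1],(560,340))])[:600])
cv2.imwrite("pics/w5b.png",np.hstack([cv2.resize(f["color"][60:340,80:480,::-1],(450,315)),cv2.resize(g["color"][200:340,100:240,::-1],(315,315),interpolation=cv2.INTER_CUBIC)]))
E
```

```text
[ 517.96189863 -304.39554474  134.00286246] [ 1.79977485e+02 -3.93070448e-02  1.68822070e+02] [-0.04805538 -0.86156043 -1.37248255] [-3.15432718e+01  2.23564385e+01  9.00661187e+01  8.03330545e-03
  6.76221282e+01 -1.10368396e+02]
```

View pics/w5b.png

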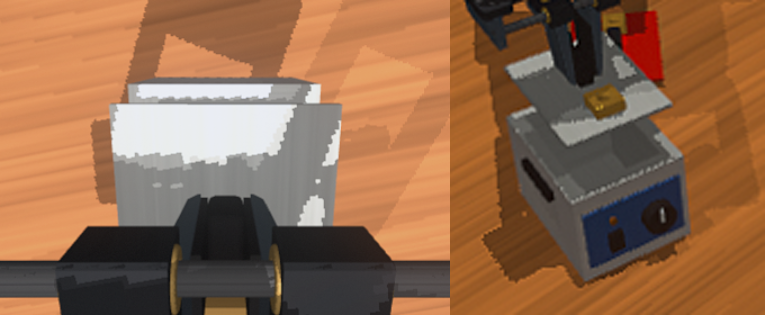

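```bash
python3 - <<'E'
from h import *
f=load("w5"); k=280/315
q=lambda x,y:(80+x*k,60+y*k)
for n,x,y,z in(("W",129,83,100),("W",321,83,100),("L",110,104,161.7),("L",341,104,161.7)): print(n,atz(f,q(x,y),z).round(1))
import numpy as np
y=np.radians(-11.1);R=np.array([[np.cos(y),-np.sin(y)],[np.sin(y),np.cos(y)]])
for a in(57,-57): print("W exp",R@[-75,a]+[529.9,-306.9])
y=np.radians(-11.18);R=np.array([[np.cos(y),-np.sin(y)],[np.sin(y),np.cos(y)]])
for a in(52,-52): print("L exp",R@[-58,a]+[517.96,-304.4])
E
```

```text
W [ 445.6 -348.5  100. ]
W [ 467.6 -236.9  100. ]
L [ 452.4 -344.2  161.7]
L [ 472.3 -243.   161.7]
W exp [ 467.27680229 -236.52717066]
W exp [ 445.32929811 -348.39453436]
L exp [ 471.14305194 -242.14107796]
L exp [ 450.97829211 -344.16745916]
```

Call:
move_arm(plan=[{"tx": 0.1,"ty": 0,"tz": 0.8,"wx": 0,"wy": 0,"wz": 0},{"tx": 0,"ty": 0,"tz": 1.0,"wx": 0,"wy": 0,"wz": 0},{"tx": 0,"ty": 0,"tz": 1.0,"wx": 0,"wy": 0,"wz": 0},{"tx": 0,"ty": 0,"tz": 0.8,"wx": 0,"wy": 0,"wz": 0},{"tx": 0,"ty": 0,"tz": 0.5,"wx": 0,"wy": 0,"wz": 0},{"tx": 0,"ty": 0,"tz": 0.3,"wx": 0,"wy": 0,"wz": 0},{"tx": 0,"ty": 0,"tz": 0.3,"wx": 0,"wy": 0,"wz": 0},{"tx": 0,"ty": 0,"tz": 0.2,"wx": 0,"wy": 0,"wz": 0},{"tx": 0,"ty": 0,"tz": 0.2,"wx": 0,"wy": 0,"wz": 0},{"tx": 0,"ty": 0,"tz": 0.2,"wx": 0,"wy": 0,"wz": 0},{"tx": 0,"ty": 0,"tz": 0,"wx": 0,"wy": 0,"wz": 0},{"tx": 0,"ty": 0,"tz": 0,"wx": 0,"wy": 0,"wz": 0}])

```text
time_s: 13.87
ee_pos: [517.2, -304.4, 81.4]
ee_rot: [180.0, 0.0, 168.9]
force: [-0.2, -0.7, -3.2]
gripper_width: 15.5
gripper_force: 40.0
```

Call:
move_arm(plan=[{"tx": 0,"ty": 0,"tz": 0.1,"wx": 0,"wy": 0,"wz": 0},{"tx": 0,"ty": 0,"tz": 0.1,"wx": 0,"wy": 0,"wz": 0},{"tx": 0,"ty": 0,"tz": 0.1,"wx": 0,"wy": 0,"wz": 0},{"tx": 0,"ty": 0,"tz": 0.1,"wx": 0,"wy": 0,"wz": 0},{"tx": 0,"ty": 0,"tz": 0,"wx": 0,"wy": 0,"wz": 0},{"tx": 0,"ty": 0,"tz": 0,"wx": 0,"wy": 0,"wz": 0}])

```text
time_s: 14.37
ee_pos: [517.1, -304.4, 77.2]
ee_rot: [180.0, -0.0, 168.9]
force: [-0.4, 0.2, -2.7]
gripper_width: 15.9
gripper_force: 40.0
```

Call:
move_arm(plan=[{"tx": 0,"ty": 0,"tz": 0.06,"wx": 0,"wy": 0,"wz": 0},{"tx": 0,"ty": 0,"tz": 0.06,"wx": 0,"wy": 0,"wz": 0},{"tx": 0,"ty": 0,"tz": 0,"wx": 0,"wy": 0,"wz": 0},{"tx": 0,"ty": 0,"tz": 0,"wx": 0,"wy": 0,"wz": 0}])

```text
time_s: 14.7
ee_pos: [517.3, -304.4, 76.4]
ee_rot: [-180.0, 0.0, 168.9]
force: [-0.5, 0.6, 0.3]
gripper_width: 15.6
gripper_force: 40.0
```

Call:
move_arm(plan=[{"tx": 0,"ty": 0,"tz": 0,"wx": 0,"wy": 0,"wz": 0},{"tx": 0,"ty": 0,"tz": 0,"wx": 0,"wy": 0,"wz": 0},{"tx": 0,"ty": 0,"tz": 0,"wx": 0,"wy": 0,"wz": 0},{"tx": 0,"ty": 0,"tz": 0,"wx": 0,"wy": 0,"wz": 0},{"tx": 0,"ty": 0,"tz": 0,"wx": 0,"wy": 0,"wz": 0},{"tx": 0,"ty": 0,"tz": 0,"wx": 0,"wy": 0,"wz": 0},{"tx": 0,"ty": 0,"tz": 0,"wx": 0,"wy": 0,"wz": 0},{"tx": 0,"ty": 0,"tz": 0,"wx": 0,"wy": 0,"wz": 0}], gripper=6.5)

```text
time_s: 15.37
ee_pos: [517.2, -304.4, 76.1]
ee_rot: [180.0, -0.0, 168.9]
force: [0.7, -0.1, -1.1]
gripper_width: 63.9
gripper_force: 0.0
```

Call:
move_arm(plan=[{"tx": 0,"ty": 0,"tz": -1.0,"wx": 0,"wy": 0,"wz": 0},{"tx": 0,"ty": 0,"tz": -1.5,"wx": 0,"wy": 0,"wz": 0},{"tx": 0,"ty": 0,"tz": -2.0,"wx": 0,"wy": 0,"wz": 0},{"tx": 0,"ty": 0,"tz": -2.0,"wx": 0,"wy": 0,"wz": 0},{"tx": 0,"ty": 0,"tz": -2.0,"wx": 0,"wy": 0,"wz": 0},{"tx": -2.0,"ty": 0,"tz": -0.5,"wx": 0,"wy": 0,"wz": 0},{"tx": -3.0,"ty": 0,"tz": 0,"wx": 0,"wy": 0,"wz": 0},{"tx": -2.0,"ty": 0,"tz": 0,"wx": 0,"wy": 0,"wz": 0},{"tx": 0,"ty": 0,"tz": 0,"wx": 0,"wy": 0,"wz": 0},{"tx": 0,"ty": 0,"tz": 0,"wx": 0,"wy": 0,"wz": 0}])

```text
time_s: 16.2
ee_pos: [586.2, -317.8, 166.1]
ee_rot: [180.0, -0.0, 168.9]
force: [-0.8, -0.1, 0.0]
gripper_width: 65.0
gripper_force: 0.0
```

```bash
python3 - <<'E'
from h import *
s=env.state(); print(s["ee_pos"],s["ee_rot"])
f=grab("wrist","w6"); cv2.imwrite("pics/w6b.png",cv2.resize(f["color"][0:300,80:480,::-1],(800,600),interpolation=cv2.INTER_CUBIC))
E
```

```text
[ 586.20470533 -317.75793675  166.08988741] [ 1.79993913e+02 -3.31331475e-02  1.68939038e+02]
```

View pics/w6b.png

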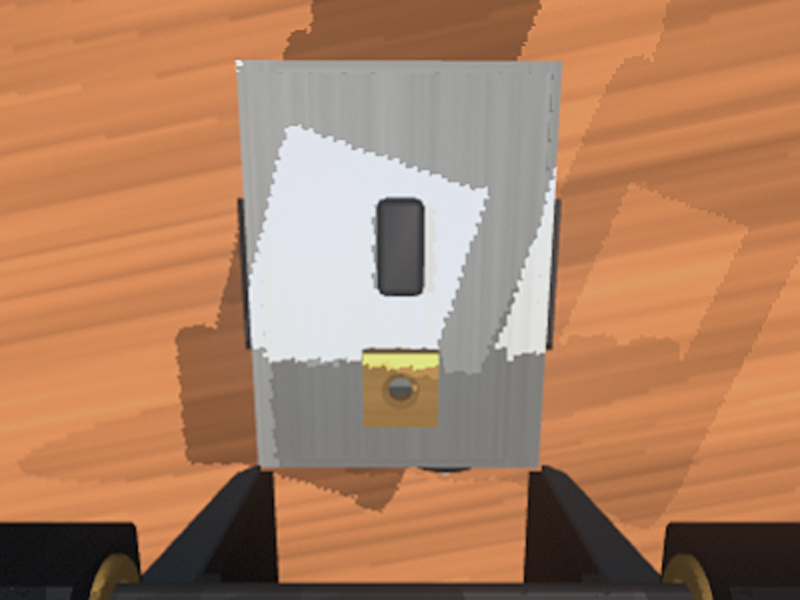

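Call:
move_arm(plan=[{"tx": 0.575,"ty": 2.554,"tz": 0,"wx": 0,"wy": 0,"wz": 0},{"tx": 0.575,"ty": 2.554,"tz": 0,"wx": 0,"wy": 0,"wz": 0},{"tx": 0.575,"ty": 2.554,"tz": 0,"wx": 0,"wy": 0,"wz": 0},{"tx": 0.575,"ty": 2.554,"tz": 0,"wx": 0,"wy": 0,"wz": 0},{"tx": 0.575,"ty": 2.554,"tz": 0,"wx": 0,"wy": 0,"wz": 0},{"tx": 0.575,"ty": 2.554,"tz": 0,"wx": 0,"wy": 0,"wz": 0},{"tx": 0.575,"ty": 2.554,"tz": 0,"wx": 0,"wy": 0,"wz": 0},{"tx": 0.575,"ty": 2.554,"tz": 0,"wx": 0,"wy": 0,"wz": 0},{"tx": 0.575,"ty": 2.554,"tz": 0,"wx": 0,"wy": 0,"wz": 0},{"tx": 0.575,"ty": 2.554,"tz": 0,"wx": 0,"wy": 0,"wz": 0},{"tx": 0.575,"ty": 2.554,"tz": 0,"wx": 0,"wy": 0,"wz": 0},{"tx": 0.575,"ty": 2.554,"tz": 0,"wx": 0,"wy": 0,"wz": 0}], gripper=7.5)

```text
time_s: 17.25
ee_pos: [575.6, -3.0, 166.7]
ee_rot: [-180.0, -0.0, 168.9]
force: [0.6, -0.0, 0.5]
gripper_width: 74.6
gripper_force: 0.0
```

Call:
move_arm(plan=[{"tx": 0.575,"ty": 2.554,"tz": 0,"wx": 0,"wy": 0,"wz": 0},{"tx": 0.575,"ty": 2.554,"tz": 0,"wx": 0,"wy": 0,"wz": 0},{"tx": 0.575,"ty": 2.554,"tz": 0,"wx": 0,"wy": 0,"wz": 0},{"tx": 0.575,"ty": 2.554,"tz": 0,"wx": 0,"wy": 0,"wz": 0},{"tx": 0.575,"ty": 2.554,"tz": 0,"wx": 0,"wy": 0,"wz": 0},{"tx": 0.575,"ty": 2.554,"tz": 0,"wx": 0,"wy": 0,"wz": 0},{"tx": 0.575,"ty": 2.554,"tz": 0,"wx": 0,"wy": 0,"wz": 0},{"tx": 0.575,"ty": 2.554,"tz": 0,"wx": 0,"wy": 0,"wz": 0},{"tx": 0.575,"ty": 2.554,"tz": 0,"wx": 0,"wy": 0,"wz": 0},{"tx": 0.575,"ty": 2.554,"tz": 0,"wx": 0,"wy": 0,"wz": 0},{"tx": 0.575,"ty": 2.554,"tz": 0,"wx": 0,"wy": 0,"wz": 0},{"tx": 0.575,"ty": 2.554,"tz": 0,"wx": 0,"wy": 0,"wz": 0}])

```text
time_s: 18.25
ee_pos: [567.3, 310.4, 166.8]
ee_rot: [-180.0, -0.0, 168.9]
force: [0.2, -0.5, 0.1]
gripper_width: 74.7
gripper_force: 0.0
```

Call:
move_arm(plan=[{"tx": 0,"ty": 0,"tz": 0,"wx": 0,"wy": 0,"wz": 0.084},{"tx": 0,"ty": 0,"tz": 0,"wx": 0,"wy": 0,"wz": 0},{"tx": 0,"ty": 0,"tz": 0,"wx": 0,"wy": 0,"wz": 0},{"tx": 0,"ty": 0,"tz": 0,"wx": 0,"wy": 0,"wz": 0},{"tx": 0,"ty": 0,"tz": 0,"wx": 0,"wy": 0,"wz": 0}])

```text
time_s: 18.67
ee_pos: [568.4, 309.1, 166.5]
ee_rot: [-180.0, 0.0, 164.1]
force: [0.8, -0.1, 0.5]
gripper_width: 75.4
gripper_force: 0.0
```

```bash
python3 - <<'E'
from h import *
f=load("w6"); print("port",atz(f,(280.25,193.75),116).round(1),"bar",atz(f,(280.25,122.75),132).round(1))
for q in((238,62),(562,62),(541,467),(259,467)): print("lidcorner",atz(f,(80+(q[0]+.5)/2-.5,(q[1]+.5)/2-.5),104).round(1))
s=env.state(); print(s["ee_pos"],s["ee_rot"])
f=grab("wrist","w7"); c=proj(f,[[501.2,329.5,124]])[0]; print("pred",c)
hsv=cv2.cvtColor(f["color"],cv2.COLOR_RGB2HSV); m=((hsv[:,:,1]<60)&(hsv[:,:,2]>90)).astype(np.uint8)
m=cv2.morphologyEx(m,cv2.MORPH_OPEN,np.ones((3,3)))
cs,_=cv2.findContours(m,cv2.RETR_EXTERNAL,cv2.CHAIN_APPROX_NONE)
for k in cs:
    if cv2.contourArea(k)>150:
        (u,v),r=cv2.minEnclosingCircle(k); print((u,v),r,cv2.contourArea(k),"el",cv2.fitEllipse(k),atz(f,cv2.fitEllipse(k)[0],124).round(1))
cv2.imwrite("pics/w7b.png",cv2.resize(f["color"][0:300,80:480,::-1],(800,600),interpolation=cv2.INTER_CUBIC))
E
```

```text
port [ 568.5 -314.5  116. ] bar [ 517.8 -304.7  132. ]
lidcorner [ 447.4 -348.3  104. ]
lidcorner [ 468.8 -238.6  104. ]
lidcorner [ 613.7 -266.   104. ]
lidcorner [ 592.1 -377.3  104. ]
[568.35734561 309.06575505 166.51259461] [-1.79995703e+02  6.30924014e-03  1.64078150e+02]
pred [282.42943168 121.51472956]
(414.5, 315.5) 33.59325408935547 512.0 el ((416.1485290527344, 317.2250061035156), (10.07446002960205, 74.7373275756836), 90.18665313720703) [676. 391. 124.]
(412.0, 307.5) 34.179771423339844 445.5 el ((412.03155517578125, 307.2967529296875), (8.645705223083496, 79.91047668457031), 89.9502182006836) [666.3 389.4 124. ]
(281.5, 215.5) 9.617792129516602 250.5 el ((281.263427734375, 215.44992065429688), (17.48979377746582, 18.38250160217285), 74.99308013916016) [565.3 310.5 124. ]
(282.5, 122.65254211425781) 29.85848617553711 2618.0 el ((282.4022521972656, 122.78231811523438), (56.882564544677734, 58.64517593383789), 0.775765061378479) [502.  329.3 124. ]
```

Call:
move_arm(plan=[{"tx": 1.735,"ty": 0.03,"tz": 0,"wx": 0,"wy": 0,"wz": 0},{"tx": 1.735,"ty": 0.03,"tz": 0,"wx": 0,"wy": 0,"wz": 0},{"tx": 1.735,"ty": 0.03,"tz": 0,"wx": 0,"wy": 0,"wz": 0},{"tx": 1.735,"ty": 0.03,"tz": 0,"wx": 0,"wy": 0,"wz": 0},{"tx": 0,"ty": 0,"tz": 0,"wx": 0,"wy": 0,"wz": 0},{"tx": 0,"ty": 0,"tz": 1.5,"wx": 0,"wy": 0,"wz": 0},{"tx": 0,"ty": 0,"tz": 1.5,"wx": 0,"wy": 0,"wz": 0},{"tx": 0,"ty": 0,"tz": 1.5,"wx": 0,"wy": 0,"wz": 0},{"tx": 0,"ty": 0,"tz": 1.5,"wx": 0,"wy": 0,"wz": 0},{"tx": 0,"ty": 0,"tz": 1.0,"wx": 0,"wy": 0,"wz": 0},{"tx": 0,"ty": 0,"tz": 0,"wx": 0,"wy": 0,"wz": 0},{"tx": 0,"ty": 0,"tz": 0,"wx": 0,"wy": 0,"wz": 0}])

```text
time_s: 19.72
ee_pos: [502.4, 330.0, 96.0]
ee_rot: [-180.0, -0.0, 164.1]
force: [-0.1, 0.1, 0.3]
gripper_width: 75.3
gripper_force: 0.0
```

Call:
move_arm(plan=[{"tx": 0,"ty": 0,"tz": 0.8,"wx": 0,"wy": 0,"wz": 0},{"tx": 0,"ty": 0,"tz": 0.8,"wx": 0,"wy": 0,"wz": 0},{"tx": 0,"ty": 0,"tz": 0.8,"wx": 0,"wy": 0,"wz": 0},{"tx": 0,"ty": 0,"tz": 0.8,"wx": 0,"wy": 0,"wz": 0},{"tx": 0,"ty": 0,"tz": 0.45,"wx": 0,"wy": 0,"wz": 0},{"tx": 0,"ty": 0,"tz": 0,"wx": 0,"wy": 0,"wz": 0},{"tx": 0,"ty": 0,"tz": 0,"wx": 0,"wy": 0,"wz": 0},{"tx": 0,"ty": 0,"tz": 0,"wx": 0,"wy": 0,"wz": 0}])

```text
time_s: 20.38
ee_pos: [502.3, 330.6, 59.9]
ee_rot: [180.0, 0.0, 164.1]
force: [0.3, -0.3, -0.3]
gripper_width: 74.6
gripper_force: 0.0
```

Call:
move_arm(plan=[{"tx": 0,"ty": 0,"tz": 0,"wx": 0,"wy": 0,"wz": 0},{"tx": 0,"ty": 0,"tz": 0,"wx": 0,"wy": 0,"wz": 0},{"tx": 0,"ty": 0,"tz": 0,"wx": 0,"wy": 0,"wz": 0},{"tx": 0,"ty": 0,"tz": 0,"wx": 0,"wy": 0,"wz": 0},{"tx": 0,"ty": 0,"tz": 0,"wx": 0,"wy": 0,"wz": 0},{"tx": 0,"ty": 0,"tz": 0,"wx": 0,"wy": 0,"wz": 0},{"tx": 0,"ty": 0,"tz": 0,"wx": 0,"wy": 0,"wz": 0},{"tx": 0,"ty": 0,"tz": 0,"wx": 0,"wy": 0,"wz": 0},{"tx": 0,"ty": 0,"tz": 0,"wx": 0,"wy": 0,"wz": 0}], gripper=3.0, force=15)

```text
time_s: 21.13
ee_pos: [502.0, 330.4, 59.7]
ee_rot: [180.0, 0.0, 164.1]
force: [-0.0, -0.2, 0.2]
gripper_width: 39.5
gripper_force: 15.0
```

Call:
move_arm(plan=[{"tx": 0,"ty": 0,"tz": -0.5,"wx": 0,"wy": 0,"wz": 0},{"tx": 0,"ty": 0,"tz": -1.0,"wx": 0,"wy": 0,"wz": 0},{"tx": 0,"ty": 0,"tz": -1.4,"wx": 0,"wy": 0,"wz": 0},{"tx": 0,"ty": 0,"tz": -1.4,"wx": 0,"wy": 0,"wz": 0},{"tx": 0,"ty": 0,"tz": -1.4,"wx": 0,"wy": 0,"wz": 0},{"tx": 0,"ty": 0,"tz": -1.4,"wx": 0,"wy": 0,"wz": 0},{"tx": 0,"ty": 0,"tz": -1.4,"wx": 0,"wy": 0,"wz": 0},{"tx": 0,"ty": 0,"tz": -1.4,"wx": 0,"wy": 0,"wz": 0},{"tx": 0,"ty": 0,"tz": -1.4,"wx": 0,"wy": 0,"wz": 0},{"tx": 0,"ty": 0,"tz": -1.2,"wx": 0,"wy": 0,"wz": 0},{"tx": 0,"ty": 0,"tz": -1.0,"wx": 0,"wy": 0,"wz": 0},{"tx": 0,"ty": 0,"tz": 0,"wx": 0,"wy": 0,"wz": 0}], force=25)

```text
time_s: 22.13
ee_pos: [503.2, 331.1, 197.7]
ee_rot: [179.8, 0.2, 164.1]
force: [0.9, -0.5, -0.5]
gripper_width: 39.0
gripper_force: 25.0
```

Call:
move_arm(plan=[{"tx": -0.3344,"ty": -0.8361,"tz": 0,"wx": 0,"wy": 0,"wz": 0},{"tx": -0.6689,"ty": -1.6722,"tz": 0,"wx": 0,"wy": 0,"wz": 0},{"tx": -1.0033,"ty": -2.5083,"tz": 0,"wx": 0,"wy": 0,"wz": 0},{"tx": -1.0033,"ty": -2.5083,"tz": 0,"wx": 0,"wy": 0,"wz": 0},{"tx": -1.0033,"ty": -2.5083,"tz": 0,"wx": 0,"wy": 0,"wz": 0},{"tx": -1.0033,"ty": -2.5083,"tz": 0,"wx": 0,"wy": 0,"wz": 0},{"tx": -1.0033,"ty": -2.5083,"tz": 0,"wx": 0,"wy": 0,"wz": 0},{"tx": -1.0033,"ty": -2.5083,"tz": 0,"wx": 0,"wy": 0,"wz": 0},{"tx": -1.0033,"ty": -2.5083,"tz": 0,"wx": 0,"wy": 0,"wz": 0},{"tx": -1.0033,"ty": -2.5083,"tz": 0,"wx": 0,"wy": 0,"wz": 0},{"tx": -1.0033,"ty": -2.5083,"tz": 0,"wx": 0,"wy": 0,"wz": 0},{"tx": -1.0033,"ty": -2.5083,"tz": 0,"wx": 0,"wy": 0,"wz": 0}])

```text
time_s: 23.13
ee_pos: [531.4, 32.8, 193.6]
ee_rot: [-179.9, -0.1, 164.1]
force: [0.5, 0.1, -0.6]
gripper_width: 39.0
gripper_force: 25.0
```

Call:
move_arm(plan=[{"tx": -1.0033,"ty": -2.5083,"tz": 0,"wx": 0,"wy": 0,"wz": 0},{"tx": -1.0033,"ty": -2.5083,"tz": 0,"wx": 0,"wy": 0,"wz": 0},{"tx": -1.0033,"ty": -2.5083,"tz": 0,"wx": 0,"wy": 0,"wz": 0},{"tx": -1.0033,"ty": -2.5083,"tz": 0,"wx": 0,"wy": 0,"wz": 0},{"tx": -1.0033,"ty": -2.5083,"tz": 0,"wx": 0,"wy": 0,"wz": 0},{"tx": -1.0033,"ty": -2.5083,"tz": 0,"wx": 0,"wy": 0,"wz": 0},{"tx": -1.0033,"ty": -2.5083,"tz": 0,"wx": 0,"wy": 0,"wz": 0},{"tx": -1.0033,"ty": -2.5083,"tz": 0,"wx": 0,"wy": 0,"wz": 0},{"tx": -1.0033,"ty": -2.5083,"tz": 0,"wx": 0,"wy": 0,"wz": 0},{"tx": -1.0033,"ty": -2.5083,"tz": 0,"wx": 0,"wy": 0,"wz": 0},{"tx": -1.0033,"ty": -2.5083,"tz": 0,"wx": 0,"wy": 0,"wz": 0},{"tx": -1.0033,"ty": -2.5083,"tz": 0,"wx": 0,"wy": 0,"wz": 0}])

```text
time_s: 24.13
ee_pos: [564.5, -289.2, 193.3]
ee_rot: [180.0, -0.2, 164.1]
force: [0.4, 0.0, -0.9]
gripper_width: 39.2
gripper_force: 25.0
```

Call:
move_arm(plan=[{"tx": -0.6689,"ty": -1.6722,"tz": 0,"wx": 0,"wy": 0,"wz": 0},{"tx": -0.3344,"ty": -0.8361,"tz": 0,"wx": 0,"wy": 0,"wz": 0},{"tx": 0,"ty": 0,"tz": 0,"wx": 0,"wy": 0,"wz": -0.042},{"tx": 0,"ty": 0,"tz": 0,"wx": 0,"wy": 0,"wz": -0.042},{"tx": 0,"ty": 0,"tz": 0,"wx": 0,"wy": 0,"wz": 0},{"tx": 0,"ty": 0,"tz": 0,"wx": 0,"wy": 0,"wz": 0},{"tx": 0,"ty": 0,"tz": 0,"wx": 0,"wy": 0,"wz": 0}])

```text
time_s: 24.72
ee_pos: [568.2, -314.0, 194.3]
ee_rot: [180.0, -0.0, 168.9]
force: [0.0, 0.6, -1.1]
gripper_width: 39.3
gripper_force: 25.0
```

```bash
python3 - <<'E'
from h import *
s=env.state(); print(s["ee_pos"],s["ee_rot"],s["force"],s["gripper_width"])
g=grab("scene","scene8"); c=proj(g,[[568.4,-314.5,116],[568.4,-314.5,145],[568.4,-314.5,215]]); print("port,tip,collar",c)
x,y=int(c[1,0])-50,int(c[1,1])-45
cv2.imwrite("pics/s8.png",cv2.resize(g["color"][y:y+75,x:x+100,::-1],(800,600),interpolation=cv2.INTER_CUBIC)); print(x,y)
E
```

```text
[ 568.21967607 -314.04329205  194.2963567 ] [ 1.79972911e+02 -4.82168940e-02  1.68875830e+02] [ 0.01075515  0.6155235  -1.06749021] 39.32417662597672
port,tip,collar [[171.19991732 263.37686431]
 [169.73072682 252.59604041]
 [166.02651593 225.19070557]]
119 207
```

View pics/s8.png

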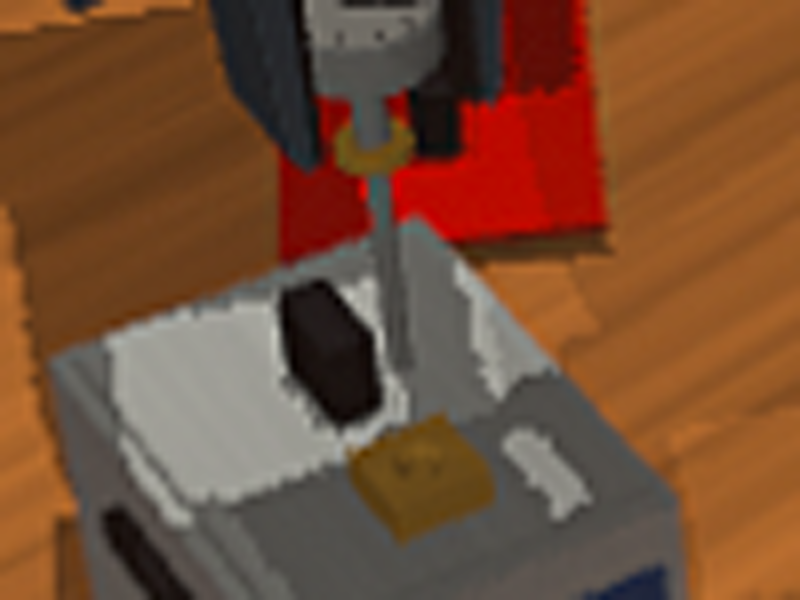

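Call:
move_arm(plan=[{"tx": -0.03,"ty": -0.04,"tz": 0.5,"wx": 0,"wy": 0,"wz": 0},{"tx": 0,"ty": 0,"tz": 0.8,"wx": 0,"wy": 0,"wz": 0},{"tx": 0,"ty": 0,"tz": 0.7,"wx": 0,"wy": 0,"wz": 0},{"tx": 0,"ty": 0,"tz": 0.3,"wx": 0,"wy": 0,"wz": 0},{"tx": 0,"ty": 0,"tz": 0.2,"wx": 0,"wy": 0,"wz": 0},{"tx": 0,"ty": 0,"tz": 0,"wx": 0,"wy": 0,"wz": 0},{"tx": 0,"ty": 0,"tz": 0,"wx": 0,"wy": 0,"wz": 0}])

```text
time_s: 25.35
ee_pos: [568.8, -315.1, 169.5]
ee_rot: [180.0, -0.0, 168.9]
force: [-0.3, 0.5, -1.1]
gripper_width: 39.3
gripper_force: 25.0
```

Call:
move_arm(plan=[{"tx": 0,"ty": 0,"tz": 0.15,"wx": 0,"wy": 0,"wz": 0},{"tx": 0,"ty": 0,"tz": 0.15,"wx": 0,"wy": 0,"wz": 0},{"tx": 0,"ty": 0,"tz": 0.15,"wx": 0,"wy": 0,"wz": 0},{"tx": 0,"ty": 0,"tz": 0.15,"wx": 0,"wy": 0,"wz": 0},{"tx": 0,"ty": 0,"tz": 0,"wx": 0,"wy": 0,"wz": 0}])

```text
time_s: 25.77
ee_pos: [568.6, -314.9, 163.3]
ee_rot: [180.0, -0.0, 168.9]
force: [-0.3, 0.2, -0.5]
gripper_width: 39.2
gripper_force: 25.0
```

Call:
move_arm(plan=[{"tx": 0,"ty": 0,"tz": 0.1,"wx": 0,"wy": 0,"wz": 0},{"tx": 0,"ty": 0,"tz": 0.1,"wx": 0,"wy": 0,"wz": 0},{"tx": 0,"ty": 0,"tz": 0.1,"wx": 0,"wy": 0,"wz": 0},{"tx": 0,"ty": 0,"tz": 0,"wx": 0,"wy": 0,"wz": 0}])

```text
time_s: 26.1
ee_pos: [568.7, -314.7, 160.4]
ee_rot: [180.0, -0.0, 168.9]
force: [0.4, 1.2, -1.1]
gripper_width: 39.3
gripper_force: 25.0
```

Call:
move_arm(plan=[{"tx": 0,"ty": 0,"tz": 0.2,"wx": 0,"wy": 0,"wz": 0},{"tx": 0,"ty": 0,"tz": 0.2,"wx": 0,"wy": 0,"wz": 0},{"tx": 0,"ty": 0,"tz": 0.2,"wx": 0,"wy": 0,"wz": 0},{"tx": 0,"ty": 0,"tz": 0.2,"wx": 0,"wy": 0,"wz": 0},{"tx": 0,"ty": 0,"tz": 0.2,"wx": 0,"wy": 0,"wz": 0},{"tx": 0,"ty": 0,"tz": 0,"wx": 0,"wy": 0,"wz": 0}])

```text
time_s: 26.6
ee_pos: [568.5, -314.8, 150.0]
ee_rot: [180.0, -0.1, 168.9]
force: [0.4, 1.1, -0.8]
gripper_width: 38.9
gripper_force: 25.0
```

Call:
move_arm(plan=[{"tx": 0,"ty": 0,"tz": 0.3,"wx": 0,"wy": 0,"wz": 0},{"tx": 0,"ty": 0,"tz": 0.3,"wx": 0,"wy": 0,"wz": 0},{"tx": 0,"ty": 0,"tz": 0.3,"wx": 0,"wy": 0,"wz": 0},{"tx": 0,"ty": 0,"tz": 0.3,"wx": 0,"wy": 0,"wz": 0},{"tx": 0,"ty": 0,"tz": 0.3,"wx": 0,"wy": 0,"wz": 0},{"tx": 0,"ty": 0,"tz": 0,"wx": 0,"wy": 0,"wz": 0}])

```text
time_s: 27.1
ee_pos: [568.3, -315.1, 134.6]
ee_rot: [180.0, -0.1, 168.9]
force: [1.0, -0.6, -1.7]
gripper_width: 38.6
gripper_force: 25.0
```

Free so far; continue to just above the seat (ee z ≈ 95.7).

Call:
move_arm(plan=[{"tx": 0,"ty": 0,"tz": 0.3,"wx": 0,"wy": 0,"wz": 0},{"tx": 0,"ty": 0,"tz": 0.3,"wx": 0,"wy": 0,"wz": 0},{"tx": 0,"ty": 0,"tz": 0.3,"wx": 0,"wy": 0,"wz": 0},{"tx": 0,"ty": 0,"tz": 0.3,"wx": 0,"wy": 0,"wz": 0},{"tx": 0,"ty": 0,"tz": 0.3,"wx": 0,"wy": 0,"wz": 0},{"tx": 0,"ty": 0,"tz": 0.3,"wx": 0,"wy": 0,"wz": 0},{"tx": 0,"ty": 0,"tz": 0,"wx": 0,"wy": 0,"wz": 0}])

```text
time_s: 27.68
ee_pos: [568.3, -314.9, 116.7]
ee_rot: [180.0, -0.1, 168.9]
force: [-0.6, 0.9, -0.3]
gripper_width: 39.5
gripper_force: 25.0
```

Call:
move_arm(plan=[{"tx": 0,"ty": 0,"tz": 0.3,"wx": 0,"wy": 0,"wz": 0},{"tx": 0,"ty": 0,"tz": 0.3,"wx": 0,"wy": 0,"wz": 0},{"tx": 0,"ty": 0,"tz": 0.3,"wx": 0,"wy": 0,"wz": 0},{"tx": 0,"ty": 0,"tz": 0.3,"wx": 0,"wy": 0,"wz": 0},{"tx": 0,"ty": 0,"tz": 0.2,"wx": 0,"wy": 0,"wz": 0},{"tx": 0,"ty": 0,"tz": 0.2,"wx": 0,"wy": 0,"wz": 0},{"tx": 0,"ty": 0,"tz": 0.1,"wx": 0,"wy": 0,"wz": 0},{"tx": 0,"ty": 0,"tz": 0,"wx": 0,"wy": 0,"wz": 0},{"tx": 0,"ty": 0,"tz": 0,"wx": 0,"wy": 0,"wz": 0}])

```text
time_s: 28.43
ee_pos: [568.8, -315.0, 100.6]
ee_rot: [180.0, 0.0, 168.9]
force: [0.9, 0.1, -0.8]
gripper_width: 39.3
gripper_force: 25.0
```

Call:
move_arm(plan=[{"tx": 0,"ty": 0,"tz": 0.1,"wx": 0,"wy": 0,"wz": 0},{"tx": 0,"ty": 0,"tz": 0.05,"wx": 0,"wy": 0,"wz": 0},{"tx": 0,"ty": 0,"tz": 0,"wx": 0,"wy": 0,"wz": 0},{"tx": 0,"ty": 0,"tz": 0,"wx": 0,"wy": 0,"wz": 0}])

```text
time_s: 28.77
ee_pos: [568.8, -315.0, 99.1]
ee_rot: [180.0, 0.0, 168.9]
force: [0.6, -0.4, -1.6]
gripper_width: 39.4
gripper_force: 25.0
```

Now sub-millimetre steps to contact.

Call:
move_arm(plan=[{"tx": 0,"ty": 0,"tz": 0.1,"wx": 0,"wy": 0,"wz": 0},{"tx": 0,"ty": 0,"tz": 0.1,"wx": 0,"wy": 0,"wz": 0},{"tx": 0,"ty": 0,"tz": 0,"wx": 0,"wy": 0,"wz": 0},{"tx": 0,"ty": 0,"tz": 0,"wx": 0,"wy": 0,"wz": 0}])

```text
time_s: 29.1
ee_pos: [568.7, -314.9, 97.0]
ee_rot: [180.0, -0.0, 168.9]
force: [0.1, -1.0, -1.2]
gripper_width: 39.5
gripper_force: 25.0
```

Call:
move_arm(plan=[{"tx": 0,"ty": 0,"tz": 0.05,"wx": 0,"wy": 0,"wz": 0},{"tx": 0,"ty": 0,"tz": 0.03,"wx": 0,"wy": 0,"wz": 0},{"tx": 0,"ty": 0,"tz": 0,"wx": 0,"wy": 0,"wz": 0},{"tx": 0,"ty": 0,"tz": 0,"wx": 0,"wy": 0,"wz": 0}])

```text
time_s: 29.43
ee_pos: [568.8, -315.0, 96.3]
ee_rot: [180.0, -0.0, 168.9]
force: [-0.0, -0.3, -1.0]
gripper_width: 39.3
gripper_force: 25.0
```

Call:
move_arm(plan=[{"tx": 0,"ty": 0,"tz": 0.04,"wx": 0,"wy": 0,"wz": 0},{"tx": 0,"ty": 0,"tz": 0,"wx": 0,"wy": 0,"wz": 0},{"tx": 0,"ty": 0,"tz": 0,"wx": 0,"wy": 0,"wz": 0},{"tx": 0,"ty": 0,"tz": 0,"wx": 0,"wy": 0,"wz": 0}])

```text
time_s: 29.77
ee_pos: [568.8, -315.0, 95.9]
ee_rot: [180.0, 0.0, 168.9]
force: [-0.2, -0.0, -0.6]
gripper_width: 38.9
gripper_force: 25.0
```

Call:
move_arm(plan=[{"tx": 0,"ty": 0,"tz": 0.03,"wx": 0,"wy": 0,"wz": 0},{"tx": 0,"ty": 0,"tz": 0,"wx": 0,"wy": 0,"wz": 0},{"tx": 0,"ty": 0,"tz": 0,"wx": 0,"wy": 0,"wz": 0},{"tx": 0,"ty": 0,"tz": 0,"wx": 0,"wy": 0,"wz": 0}])

```text
time_s: 30.1
ee_pos: [568.9, -315.1, 95.8]
ee_rot: [180.0, 0.0, 168.9]
force: [-0.6, 0.7, -0.5]
gripper_width: 39.2
gripper_force: 25.0
```

Call:
move_arm(plan=[{"tx": 0,"ty": 0,"tz": 0.03,"wx": 0,"wy": 0,"wz": 0},{"tx": 0,"ty": 0,"tz": 0,"wx": 0,"wy": 0,"wz": 0},{"tx": 0,"ty": 0,"tz": 0,"wx": 0,"wy": 0,"wz": 0}])

```text
time_s: 30.35
ee_pos: [569.0, -315.1, 95.7]
ee_rot: [-180.0, 0.0, 168.9]
force: [-0.2, -0.0, 2.3]
gripper_width: 39.1
gripper_force: 25.0
```

Call:
move_arm(plan=[{"tx": 0,"ty": 0,"tz": 0,"wx": 0,"wy": 0,"wz": 0},{"tx": 0,"ty": 0,"tz": 0,"wx": 0,"wy": 0,"wz": 0},{"tx": 0,"ty": 0,"tz": 0,"wx": 0,"wy": 0,"wz": 0},{"tx": 0,"ty": 0,"tz": 0,"wx": 0,"wy": 0,"wz": 0},{"tx": 0,"ty": 0,"tz": 0,"wx": 0,"wy": 0,"wz": 0},{"tx": 0,"ty": 0,"tz": 0,"wx": 0,"wy": 0,"wz": 0},{"tx": 0,"ty": 0,"tz": 0,"wx": 0,"wy": 0,"wz": 0}], gripper=7.5)

```text
time_s: 30.93
ee_pos: [568.8, -315.0, 95.2]
ee_rot: [180.0, -0.0, 168.9]
force: [-0.0, -0.7, 0.5]
gripper_width: 74.6
gripper_force: 0.0
```

Call:
move_arm(plan=[{"tx": 0,"ty": 0,"tz": -0.5,"wx": 0,"wy": 0,"wz": 0},{"tx": 0,"ty": 0,"tz": -1.0,"wx": 0,"wy": 0,"wz": 0},{"tx": 0,"ty": 0,"tz": -1.5,"wx": 0,"wy": 0,"wz": 0},{"tx": 0,"ty": 0,"tz": -2.0,"wx": 0,"wy": 0,"wz": 0},{"tx": 0,"ty": 0,"tz": -2.0,"wx": 0,"wy": 0,"wz": 0},{"tx": -2,"ty": 0,"tz": -1.0,"wx": 0,"wy": 0,"wz": 0},{"tx": -3.0,"ty": 0,"tz": 0,"wx": 0,"wy": 0,"wz": 0},{"tx": -2.0,"ty": 0,"tz": 0,"wx": 0,"wy": 0,"wz": 0},{"tx": 0,"ty": 0,"tz": 0,"wx": 0,"wy": 0,"wz": 0},{"tx": 0,"ty": 0,"tz": 0,"wx": 0,"wy": 0,"wz": 0},{"tx": 0,"ty": 0,"tz": 0,"wx": 0,"wy": 0,"wz": 0}])

```text
time_s: 31.85
ee_pos: [636.8, -328.4, 175.6]
ee_rot: [180.0, -0.0, 168.9]
force: [-1.1, 0.2, 1.0]
gripper_width: 74.8
gripper_force: 0.0
```

```bash
python3 - <<'E'
from h import *
s=env.state(); print(s["ee_pos"],s["force"],s["gripper_width"])
f=grab("wrist","w9"); grab("scene","scene9"); print("pred",proj(f,[[568.4,-314.5,160]])[0])
hsv=cv2.cvtColor(f["color"],cv2.COLOR_RGB2HSV); m=((hsv[:,:,1]<60)&(hsv[:,:,2]>90)).astype(np.uint8)
cs,_=cv2.findContours(cv2.morphologyEx(m,cv2.MORPH_OPEN,np.ones((3,3))),cv2.RETR_EXTERNAL,cv2.CHAIN_APPROX_NONE)
for k in cs:
    if cv2.contourArea(k)>400: e=cv2.fitEllipse(k); print(cv2.contourArea(k),e,atz(f,e[0],160).round(1))
# head in the scene picture: compare expected head outline to seen
g=load("scene9"); h=cv2.cvtColor(g["color"],cv2.COLOR_RGB2HSV); c=proj(g,[[568.4,-314.5,160],[568.4,-314.5,118]]); print(c)
E
```

```text
[ 636.80849912 -328.35785279  175.58987951] [-1.06458169  0.17600475  0.95105695] 74.83999379478736
pred [281.3786485  123.21832524]
597.0 ((360.1716613769531, 317.32891845703125), (10.33791446685791, 81.68072509765625), 89.70858764648438) [ 710.8 -285.   160. ]
25443.5 ((279.7120666503906, 81.3336181640625), (178.52894592285156, 199.59950256347656), 0.5474721193313599) [ 544.6 -310.9  160. ]
[[168.9560467  246.8913253 ]
 [171.09978354 262.64367054]]
```

```bash
python3 - <<'E'
from h import *
f=load("w9"); g=cv2.medianBlur(cv2.cvtColor(f["color"],cv2.COLOR_RGB2GRAY),3)[60:190,210:350]
c=cv2.HoughCircles(g,cv2.HOUGH_GRADIENT_ALT,1,20,param1=150,param2=0.5,minRadius=22,maxRadius=42)
print(c)
if c is not None:
    for u,v,r in c[0].reshape(-1,c.shape[-1])[:,:3]: print(r,atz(f,(u+210,v+60),160).round(1))
E
```

```text
[[[72.       67.       33.907825]]]
33.907825 [ 570.7 -314.6  160. ]
```

```bash
python3 -c "
from workcell import env
print(env.job_done())"
```

```text
the job is handed in; nothing more can be done
None
```

I've handed the job in: by my last measurements the lid is seated on the warmer and the thermometer stands upright in its port with the collar on the mouth, in about 32 s of the 72 s allowed. The hand-in returned no verdict, and I had no picture views left, so the thermometer's final seat rests on a light contact (about 2 N) and a circle fit of the dial, not a look.

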